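# Clamp a truffle mould on the vibrating table

### The job

Push the filled mould gently along its guides until it is fully home against the end stop of the vibrating table. Then flip the clamp's toggle handle over toward the mould with a fingertip and keep pressing it against its stop with a steady 10 newtons for one second, so that the rubber foot beds down. Push gently throughout (never with more than 20 newtons), let go, and leave the other things where they are.

Things in the scene. Friction and masses are not known exactly. Their poses are not given: they have to be found in the camera images.
- deck: Steel vibrating table, fixed. Origin: on the bench, below the middle line of the mould's lane; x runs along the lane to the end stop (away from the robot), y left, z up. Plate top at z = 75 mm, from x = -210 to 160, y = -95 to 155 mm. Two guides along the lane, 12 mm high, 8 mm thick, inner faces at y = +-63 mm, x = -150 to 130 mm. A toggle clamp stands left of the lane.
- stop_face (a point): Middle of the lane on the near face of the end stop, an aluminium bar across the lane, 18 mm high. At x = 130, z = 87 mm on the deck; axes as the deck's.
- mould_c (a point): Centre (half-way up) of the loose mould with dark truffle shells: 200 mm (x) by 120 mm (y) by 24 mm high, 0.3 to 0.5 kg, lying flat in the lane with 3 mm play at each side, axes as the deck's. It starts 45 to 75 mm short of the stop. Home, its far end touches the stop and this point is 100 mm from it. Push on its plain, upright near end; sliding takes 1 to 5 N.
- handle (a joint): Angle of the clamp's handle, rad: 0 open, leaning 0.5 outward (deck +y); 0.5 upright; 0.9 closed on a rigid stop, leaning 0.4 to the mould. Its pivot axis is parallel to deck x, at x = -20, y = 120, z = 115 mm on the deck, but the clamp is bolted in slots: up to 7 mm more or less in y, not measured, to be felt. A spring resists up to 0.5, beyond which the handle snaps over.
- lane_clamp (a point): Fixed point on the deck at x = -20, y = 120, z = 115 mm, where the handle's pivot nominally is. Handle: upright bar with a black rubber grip 18 mm thick from 43 to 104 mm beyond the pivot. Starting it takes about 6 N square to the handle; push at 70 to 95 mm from the pivot, from deck +y to -y, following its arc. A hold-down arm on its mould side reaches 50 mm above the pivot. Final press: 6 to 14 N for 0.8 s.
- bowl: Bystander: steel bowl, 100 mm wide, 45 mm high, on the bench right of the vibrating table. Origin under its centre.
- jar: Bystander: jar, 60 mm wide, 85 mm high, on the bench right of the vibrating table. Origin under its centre.
- spatula: Bystander: spatula lying on the bench left of the vibrating table, along it, under 40 mm high. Origin under its middle.
There are look-alikes about, which are no part of the job. Of the things that look like the part that bears mould_c, the middle-sized one is meant.

How it is judged:
By the outcome, as a careful person would: the job done as asked, in the order asked, and still so for the second after the job is handed in, with the robot touching nothing.
It also fails if it takes over 67 s, if anything falls off the work surface, if the arm or the gripper's body presses on something with over 40 N, if the wrist force passes 120 N, or if a joint passes its speed limit or range.

### The arm

A 6-joint arm with a two-finger parallel gripper is mounted at the origin on the work surface. World frame = base frame: x ahead of the robot, y to its left, z up, the work surface at z = 0. Lengths are in m, angles in degrees, forces in N, time in s.
With the tool pointing down it reaches from about 0.25 to 0.8 m from the base axis. Payload 8.5 kg.
Tool frame: the origin (TCP) lies between the finger pads; the fingertips stand 19 mm ahead of it and the grasp point (between the pads) is the TCP; z points along the fingers, y is the direction in which the jaws open and shut (so a half turn about z gives the same grasp; the last joint's range is limited). The gripper opens to 85 mm and grips with 20 to 120 N. Pads are 22 mm wide; open, the fingers measure 114 mm over their backs; the gripper's body (76 mm by 85 mm) begins 54 mm behind the grasp point. The pads swing forward as they close: fully open they stand 13 mm farther back than shut.
Start: joints at [-66.75, 13.648, -0.773, 75.585, 0, 90], TCP at [0.207, -0.482, 0.25] pointing down, gripper open.
Joint ranges: [-152.45, 152.45], [-59.26, 108.67], [-65.41, 83.53], [-104.44, 129.93], [-82.83, 76.93], [-180, 180]. Speed limits (degrees/s): [127.2, 127.2, 159.86, 180, 180, 180].

### API

Orientations are given as [roll, pitch, yaw] about the fixed x, y, z axes, in that order (R = Rz(yaw) Ry(pitch) Rx(roll)).
In Python, from bench import arm, imaging gives the robot as it stands.
- The arm moves only by the tool carry_out, never from a script. Its argument "deltas" is a list of rows, each a list of 2 entries, a list of its own where there are three numbers: the shift along the world's x, y, z in m, then the turn, a rotation vector about the world's x, y, z in degrees. In form: [[[tx, ty, tz], [wx, wy, wz]], ...]. A call has 1 to 20 rows; each row is the pose to reach, as a shift and turn from the pose commanded when the call began; what a row does not reach only later rows make up. A row lasts 1/10 s, in which the tool goes at most 50 mm and 8.59 degrees, less where a joint would pass 70% of its speed; a pose out of reach is approached as far as the arm can. A call with a gripper value outside its range is refused whole. "hand" is the gripper's target within -1 to 1 (fully open at 1, half-way at 0, shut at -1), set as the call begins (left out, the last holds). The fingers move at their own pace and stop on an object; "grip_force" is the grip in N (left out, the last holds). Time passes only in rows, so rows that repeat a pose let the fingers close. It gives the time, the measured TCP pose, the force and the opening at its end, in the units of the state.
- arm.sense(): the state, without advancing time (a new reading comes with each control period).
- imaging.get_image(name): name is "scene" or "top" or "wrist"; returns (picture, depth): 420x560x3 uint8, blue, green, red; 420x560 float32, m along the optical axis (not along the pixel's ray), 0 where there is no reading.
- imaging.get_calibration(name): a dict with "fovy" (degrees; the focal length in pixels is half the picture's height over the tangent of half this angle, whatever the lens; pixels are square), "cx", "cy" (the principal point, pixels), "world_from_camera" (4x4, takes a point from camera to world coordinates). Camera axes: x right, y up, looking along -z (the intrinsics and any distortion apply to the point x, -y, -z); pixel columns grow to the right and rows downward; lengths in m; the calibration is good to about 2 mm. A picture is of the moment at which its call begins: read the wrist's pose just before it. get_calibration takes no time and is no camera call; for the wrist camera it gives the pose at the moment of the call.
- arm.job_done(): hands the job in, once; it reports no verdict.
Trained networks look in the newest picture that a camera, given by its name, has taken for a name from the list of things; names that differ only in an ending like _2 or _b are one class to them, and where a whole thing is asked for, a point or a joint stands for the part that bears it (a point fixed in the world has none). Each returns a list of dicts, best first, with "p" (0 to 1); they miss things now and then, are a little off and sometimes report something else, mostly with a low value. They report only what shows in the picture. A call takes as long as a camera call. They do not tell look-alikes from the thing itself.
- imaging.cut_out(camera, target): "pixels" (420x560 bool, what is visible of it) and "bbox" ([left, top, right, bottom] in pixels, round what is visible of it).
The state is a dict: "time": time; "joint_positions": joint angles; "qd": joint speeds; "joint_efforts": joint torques, N m; "eef_pos": TCP position; "tcp_rot": TCP orientation; "ft_force": force on the tool from outside, world axes, zero at the start; "ft_torque": the same for the moment, N m; "opening": finger opening in m.
Only numpy, scipy, OpenCV 4.12 (cv2) and the standard library are available. Lean on these libraries where they do the work, as an engineer would, in place of code of your own. Each camera call takes 0.05 s, during which the arm holds its last target. There are 200 camera calls.

## Working session

There is one attempt and no reset: what is moved stays moved. The work goes in short steps, Python scripts to look and compute and a tool call to move; the robot and the scene stay as the last step left them, time stands still between calls to the robot, and variables do not carry over. Pictures are saved under pics/ and viewed, about 8 in all and at most 12, crops included, and the job is handed in when it is done.

Besides the shell and the picture viewer there is one more tool, called after ">>>" as name(argument=value, ...) on one line, values as JSON. carry_out: Moves the arm, as the interface text tells. Its arguments: {"type":"object","properties":{"deltas":{"type":"array"},"hand":{"type":"number"},"grip_force":{"type":"number"}},"required":["deltas"]}

```bash
mkdir -p pics; cat > h.py <<'E'
import numpy as np, cv2
from bench import arm, imaging
def pts(name, depth, mask=None):
    c=imaging.get_calibration(name); H,W=depth.shape
    f=H/2/np.tan(np.radians(c["fovy"])/2)
    v,u=np.nonzero((depth>0) if mask is None else (mask&(depth>0)))
    d=depth[v,u]
    P=np.c_[(u-c["cx"])/f*d,-(v-c["cy"])/f*d,-d,np.ones(len(d))]
    return (P@np.array(c["world_from_camera"]).T)[:,:3],u,v
E
python3 - <<'E'
from h import *
for n in ("top","scene"):
    im,d=imaging.get_image(n); cv2.imwrite(f"pics/{n}.png",im); np.save(n+".npy",d)
    print(n,{k:(np.round(v,3).tolist() if k=="world_from_camera" else v) for k,v in imaging.get_calibration(n).items()})
    for t in ("mould_c","handle","deck","bowl","jar","spatula"):
        for r in imaging.cut_out(n,t):
            P,u,v=pts(n,d,r["pixels"]); print(t,round(r["p"],2),r["bbox"],np.median(P,0).round(3) if len(P) else None, np.percentile(P,[2,98],axis=0).round(3).tolist() if len(P) else None)
print(arm.sense())
E
```

```text
top {'fovy': 42.012438643845464, 'cx': 276.03846059764555, 'cy': 211.14350100818154, 'world_from_camera': [[-0.017, 0.998, -0.065, 0.434], [-1.0, -0.017, 0.007, -0.005], [0.006, 0.065, 0.998, 1.474], [0.0, 0.0, 0.0, 1.0]]}
mould_c 0.74 [214.5, 155.8, 268.8, 241.5] [0.561 0.065 0.099] [[0.466, 0.003, 0.091], [0.659, 0.126, 0.107]]
mould_c 0.62 [350.6, 241.0, 426.2, 348.1] [ 0.306 -0.306  0.033] [[0.178, -0.39, 0.023], [0.437, -0.223, 0.043]]
handle 0.6 [169.6, 195.4, 198.6, 199.9] [0.556 0.212 0.179] [[0.547, 0.183, 0.095], [0.565, 0.232, 0.208]]
deck 0.91 [168.1, 122.4, 290.6, 274.7] [0.558 0.128 0.075] [[0.385, -0.032, 0.068], [0.747, 0.227, 0.158]]
bowl 0.94 [303.6, 127.6, 339.5, 165.4] [ 0.699 -0.136  0.02 ] [[0.652, -0.178, 0.0], [0.739, -0.09, 0.048]]
jar 0.81 [308.7, 197.5, 335.3, 222.2] [ 0.53  -0.128  0.083] [[0.505, -0.155, 0.02], [0.558, -0.103, 0.091]]
spatula 0.59 [147.8, 149.8, 176.1, 252.5] [0.636 0.286 0.004] [[0.439, 0.261, -0.004], [0.702, 0.33, 0.023]]
scene {'fovy': 44.9059859053716, 'cx': 279.8562648751054, 'cy': 208.5243093338894, 'world_from_camera': [[-0.577, -
[... 1051 characters left out ...]
-0.001], [0.706, 0.329, 0.022]]
{'time': 0.7, 'joint_positions': array([-6.67499536e+01,  1.36488499e+01, -7.74292105e-01,  7.55828092e+01,
       -4.79840725e-04,  9.00000404e+01]), 'qd': array([-0.04992224, -0.08389665, -0.06446007, -0.05036165,  0.00076397,
        0.1059391 ]), 'joint_efforts': array([ 8.60627242e-04, -5.38426960e+01,  3.46649051e+01,  2.57892389e-03,
       -1.03262551e-04,  2.51420107e-05]), 'eef_pos': array([ 0.20722494, -0.48233415,  0.25026166]), 'tcp_rot': array([-1.79994049e+02,  4.79844915e-04,  2.32500061e+01]), 'ft_force': array([ 0.44566029,  0.30746921, -0.64077732]), 'ft_torque': array([-0.02989333, -0.04628376,  0.03134786]), 'opening': 0.08563313471267527}
```

View pics/top.png

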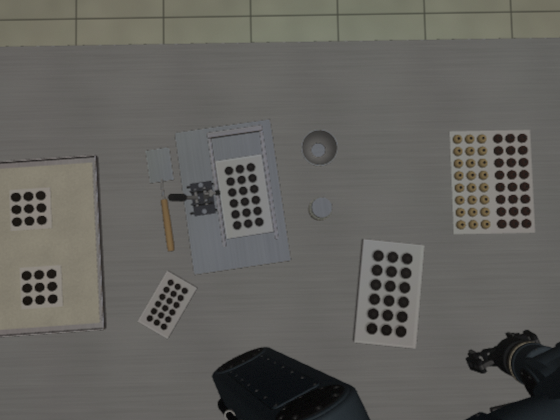

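View pics/scene.png

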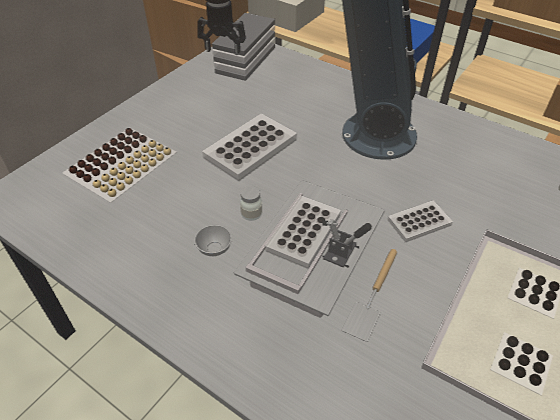

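```bash
cat > fit.py <<'E'
from h import *
from scipy.spatial.transform import Rotation as R
for n in ("top","scene"):
    d=np.load(n+".npy"); imaging.get_image(n)
    P,u,v=pts(n,d)
    k=(abs(P[:,2]-.075)<.006)&(abs(P[:,0]-.57)<.26)&(abs(P[:,1]-.1)<.2)
    Q=P[k]; img=np.zeros((600,600),np.uint8); img[((Q[:,0]-.3)*1000).astype(int),((Q[:,1]+.15)*1000).astype(int)]=255
    img=cv2.morphologyEx(img,cv2.MORPH_CLOSE,np.ones((9,9)))
    img=cv2.morphologyEx(img,cv2.MORPH_OPEN,np.ones((9,9)))
    c=max(cv2.findContours(img,0,2)[0],key=cv2.contourArea); print(n,"plate",cv2.minAreaRect(c), "z",np.median(Q[:,2]))
    (a,b),(w,h),an=cv2.minAreaRect(c)
    yaw=(an if h<w else an-90); 
    # img col=y,row=x ; long side dir
    bx=cv2.boxPoints(((a,b),(w,h),an)); e=[bx[1]-bx[0],bx[2]-bx[1]]; L=max(e,key=np.linalg.norm); L=L*np.sign(L[1])
    yaw=np.degrees(np.arctan2(L[0],L[1])); cen=np.array([b/1000+.3,a/1000-.15])
    ex=np.array([np.cos(np.radians(yaw)),np.sin(np.radians(yaw))]);ey=np.array([-ex[1],ex[0]])
    o=cen+.025*ex-.03*ey; print("yaw",yaw,"origin",o,"clamp",o-.02*ex+.12*ey)
    m=[r for r in imaging.cut_out(n,"mould_c")]
    D=np.c_[(P[:,:2]-o)@np.c_[ex,ey],P[:,2]]*1000
    M=D[(abs(D[:,2]-99)<5)&(abs(D[:,1])<62)&(abs(D[:,0])<150)]
    print("mould local pct",np.percentile(M,[1,50,99],axis=0).round(1).tolist())
    S=D[(abs(D[:,2]-93)<4)&(abs(D[:,1])<50)&(D[:,0]>120)&(D[:,0]<160)]
    if len(S): print("stop",np.percentile(S,[2,50,98],axis=0).round(1).tolist())
    r=imaging.cut_out(n,"handle")[0]
    Hh,_,_=pts(n,d,r["pixels"]); Hl=np.c_[(Hh[:,:2]-o)@np.c_[ex,ey],Hh[:,2]]*1000
    print(Hl[np.argsort(Hl[:,1])][::max(1,len(Hl)//40)].round(0).astype(int).tolist())
E
python3 fit.py
```

```text
top plate ((245.97421264648438, 266.00714111328125), (370.5494079589844, 250.0029296875), 82.60598754882812) z 0.074735701470375
yaw 7.394009 origin [0.59466001 0.06944097] clamp [0.55938329 0.18586928]
mould local pct [[-129.1, -58.9, 94.2], [-29.5, 0.3, 99.0], [138.6, 58.5, 103.8]]
stop [[130.5, -47.9, 89.3], [137.2, -0.6, 92.5], [143.8, 46.8, 96.4]]
[[-19, 117, 125], [-21, 120, 123], [-23, 122, 127], [-19, 124, 143], [-23, 126, 134], [-23, 128, 139], [-24, 129, 146], [-24, 131, 149], [-24, 134, 149], [-17, 135, 164], [-14, 136, 158], [-17, 137, 166], [-20, 138, 177], [-12, 139, 164], [-12, 141, 169], [-28, 142, 161], [-22, 143, 180], [-25, 144, 177], [-18, 144, 182], [-25, 145, 182], [-15, 146, 185], [-29, 147, 178], [-18, 148, 192], [-20, 149, 186], [-27, 150, 187], [-18, 150, 190], [-21, 151, 200], [-26, 152, 186], [-19, 152, 74], [-28, 154, 179], [-26, 154, 187], [-15, 155, 200], [-12, 156, 195], [-20, 157, 206], [-12, 158, 195], [-18, 159, 209], [-23, 159, 208], [-18, 161, 209], [-22, 162, 207], [-15, 163, 207], [-28, 164, 199], [-19, 166, 208], [-23, 167, 204], [12, 169, -3]]
[... 424 characters left out ...]
21], [-16, 125, 134], [-17, 126, 141], [-14, 128, 137], [-13, 130, 143], [-15, 132, 150], [-16, 134, 145], [-16, 135, 139], [-14, 136, 156], [-19, 137, 169], [-97, 139, 76], [-15, 139, 168], [-106, 141, 76], [-14, 142, 167], [-107, 143, 76], [-111, 144, 77], [-117, 145, 75], [-18, 146, 186], [-12, 146, 181], [-15, 148, 183], [-13, 149, 182], [-22, 149, 191], [-16, 150, 159], [-15, 151, 191], [-15, 152, 164], [-13, 154, 198], [-13, 155, 192], [-12, 156, 187], [-17, 157, 203], [-10, 158, 197], [-13, 159, 201], [-12, 159, 195], [-10, 161, 191], [-12, 161, 200], [-13, 163, 203], [-17, 163, 206], [-21, 164, 207], [-13, 166, 202], [-15, 167, 206], [-24, 168, 205], [-16, 169, 204], [-14, 172, 207]]
```

>>> carry_out(deltas=[[[0.224, 0.53, 0], [0, 0, 74.15]], [[0.224, 0.53, 0], [0, 0, 74.15]], [[0.224, 0.53, 0], [0, 0, 74.15]], [[0.224, 0.53, 0], [0, 0, 74.15]], [[0.224, 0.53, 0], [0, 0, 74.15]], [[0.224, 0.53, 0], [0, 0, 74.15]], [[0.224, 0.53, 0], [0, 0, 74.15]], [[0.224, 0.53, 0], [0, 0, 74.15]], [[0.224, 0.53, 0], [0, 0, 74.15]], [[0.224, 0.53, 0], [0, 0, 74.15]], [[0.224, 0.53, 0], [0, 0, 74.15]], [[0.224, 0.53, 0], [0, 0, 74.15]], [[0.224, 0.53, 0], [0, 0, 74.15]], [[0.224, 0.53, 0], [0, 0, 74.15]], [[0.224, 0.53, 0], [0, 0, 74.15]], [[0.224, 0.53, 0], [0, 0, 74.15]], [[0.224, 0.53, 0], [0, 0, 74.15]]], hand=-1)

```text
time: 2.7
eef_pos: [0.431, 0.0468, 0.2504]
tcp_rot: [180.0, 0.0, 97.3]
ft_force: [0.5, -0.4, -0.8]
opening: 0.0005
```

```bash
python3 - <<'E'
from h import *
s=arm.sense(); print(s["joint_positions"].round(1),s["eef_pos"].round(4),s["tcp_rot"].round(2),s["ft_force"].round(2),s["opening"])
n="wrist"; im,d=imaging.get_image(n); cv2.imwrite("pics/w1.png",im)
o=np.array([.595,.0695]);y=np.radians(7.4);ex=np.array([np.cos(y),np.sin(y)]);ey=np.array([-ex[1],ex[0]])
P,u,v=pts(n,d); D=np.c_[(P[:,:2]-o)@np.c_[ex,ey],P[:,2]]*1000
M=D[(abs(D[:,2]-99)<4)&(abs(D[:,1])<62)&(D[:,0]<110)&(D[:,0]>-160)]
print("mould",np.percentile(M,[1,50,99],axis=0).round(1).tolist() if len(M) else None)
d=np.load("top.npy");P,u,v=pts("top",d);D=np.c_[(P[:,:2]-o)@np.c_[ex,ey],P[:,2]]*1000
C=D[(D[:,2]>112)&(D[:,1]<135)&(abs(D[:,0])<150)&(D[:,1]>-20)]; print("clamp high",len(C),C.min(0).round(),C.max(0).round())
E
```

```text
[  6.2   4.7 -11.8  73.5  -0.   88.9] [0.431  0.0468 0.2504] [179.99   0.    97.31] [ 0.49 -0.41 -0.76] 0.0004951925613166062
mould [[-129.9, -55.1, 96.3], [-33.5, 9.2, 98.2], [65.5, 61.1, 102.8]]
clamp high 286 [-41.  53. 112.] [  2. 135. 178.]
```

View pics/w1.png

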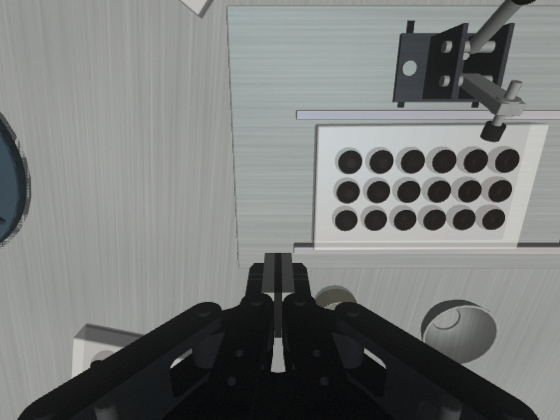

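>>> carry_out(deltas=[[[0, 0.001, -0.05], [0, 0, 0]], [[0, 0.001, -0.1], [0, 0, 0]], [[0, 0.001, -0.13], [0, 0, 0]], [[0, 0.001, -0.147], [0, 0, 0]], [[0, 0.001, -0.147], [0, 0, 0]], [[0.004, 0.0015, -0.147], [0, 0, 0]], [[0.008, 0.002, -0.147], [0, 0, 0]], [[0.01, 0.0023, -0.147], [0, 0, 0]], [[0.012, 0.0026, -0.147], [0, 0, 0]], [[0.012, 0.0026, -0.147], [0, 0, 0]]])

```text
time: 3.75
eef_pos: [0.4438, 0.0504, 0.1037]
tcp_rot: [179.9, 0.0, 97.4]
ft_force: [-0.0, 0.5, 0.3]
opening: 0.0001
```

>>> carry_out(deltas=[[[0.002, 0.0003, 0], [0, 0, 0]], [[0.004, 0.0005, 0], [0, 0, 0]], [[0.006, 0.0008, 0], [0, 0, 0]], [[0.008, 0.001, 0], [0, 0, 0]], [[0.01, 0.0013, 0], [0, 0, 0]], [[0.012, 0.0016, 0], [0, 0, 0]], [[0.014, 0.0018, 0], [0, 0, 0]], [[0.016, 0.0021, 0], [0, 0, 0]], [[0.018, 0.0023, 0], [0, 0, 0]], [[0.02, 0.0026, 0], [0, 0, 0]]])

```text
time: 4.75
eef_pos: [0.4633, 0.0529, 0.1032]
tcp_rot: [-180.0, -0.0, 97.4]
ft_force: [-1.0, -1.0, -0.8]
opening: 0.0001
```

>>> carry_out(deltas=[[[0.002, 0.0003, 0], [0, 0, 0]], [[0.004, 0.0005, 0], [0, 0, 0]], [[0.006, 0.0008, 0], [0, 0, 0]], [[0.008, 0.001, 0], [0, 0, 0]], [[0.01, 0.0013, 0], [0, 0, 0]], [[0.012, 0.0016, 0], [0, 0, 0]], [[0.014, 0.0018, 0], [0, 0, 0]], [[0.016, 0.0021, 0], [0, 0, 0]], [[0.018, 0.0023, 0], [0, 0, 0]], [[0.02, 0.0026, 0], [0, 0, 0]]])

```text
time: 5.75
eef_pos: [0.4834, 0.0555, 0.1033]
tcp_rot: [-180.0, 0.0, 97.4]
ft_force: [-1.2, -0.2, -1.1]
opening: 0.0
```

```bash
cat > m.py <<'E'
from h import *
import sys
s=arm.sense(); print(s["time"],s["joint_positions"].round(1),s["eef_pos"].round(4),s["tcp_rot"].round(2),s["ft_force"].round(2))
o=np.array([.595,.0695]);y=np.radians(7.4);ex=np.array([np.cos(y),np.sin(y)]);ey=np.array([-ex[1],ex[0]])
print("tcp local",((s["eef_pos"][:2]-o)@np.c_[ex,ey]*1000).round(1))
for n in ("top","scene","wrist"):
    im,d=imaging.get_image(n); cv2.imwrite(f"pics/{n}_{s['time']:.1f}.png",im)
    P,u,v=pts(n,d); D=np.c_[(P[:,:2]-o)@np.c_[ex,ey],P[:,2]]*1000
    M=D[(abs(D[:,2]-99)<3)&(abs(D[:,1])<55)&(D[:,0]<150)&(D[:,0]>-160)]
    print(n,"mould",np.percentile(M,[.5,2,50,98,99.5],axis=0).round(1).tolist() if len(M) else None)
E
python3 m.py
```

```text
5.75 [  6.5  15.6 -21.1  53.3  -0.   89.1] [0.4834 0.0555 0.1033] [-179.99    0.     97.4 ] [-1.21 -0.16 -1.08]
tcp local [-112.5    0.5]
top mould [[-15.1, -54.6, 96.0], [-12.9, -52.8, 96.1], [44.0, 2.0, 98.8], [100.3, 53.0, 101.7], [138.9, 54.7, 101.9]]
scene mould [[-100.5, -54.4, 96.1], [-94.9, -53.3, 96.4], [14.0, 2.2, 99.5], [101.5, 53.2, 101.9], [137.5, 54.6, 102.0]]
wrist mould [[-112.7, -53.3, 96.5], [-97.4, -49.1, 96.9], [-31.8, 15.9, 98.2], [26.0, 53.7, 101.7], [32.1, 54.7, 101.9]]
```

>>> carry_out(deltas=[[[0.002, 0.0003, 0], [0, 0, 0]], [[0.004, 0.0005, 0], [0, 0, 0]], [[0.006, 0.0008, 0], [0, 0, 0]], [[0.008, 0.001, 0], [0, 0, 0]], [[0.01, 0.0013, 0], [0, 0, 0]], [[0.012, 0.0016, 0], [0, 0, 0]], [[0.014, 0.0018, 0], [0, 0, 0]], [[0.016, 0.0021, 0], [0, 0, 0]], [[0.018, 0.0023, 0], [0, 0, 0]], [[0.02, 0.0026, 0], [0, 0, 0]]])

```text
time: 6.9
eef_pos: [0.5034, 0.0581, 0.1033]
tcp_rot: [-180.0, -0.0, 97.4]
ft_force: [-2.4, -1.1, 1.2]
opening: 0.0
```

>>> carry_out(deltas=[[[0.001, 0.0001, 0], [0, 0, 0]], [[0.002, 0.0003, 0], [0, 0, 0]], [[0.003, 0.0004, 0], [0, 0, 0]], [[0.0035, 0.0005, 0], [0, 0, 0]], [[0.004, 0.0005, 0], [0, 0, 0]]])

```text
time: 7.4
eef_pos: [0.5072, 0.0586, 0.1033]
tcp_rot: [-180.0, 0.0, 97.4]
ft_force: [-2.3, 0.3, 0.8]
opening: -0.0001
```

>>> carry_out(deltas=[[[0.0005, 0.0001, 0], [0, 0, 0]], [[0.001, 0.0001, 0], [0, 0, 0]], [[0.0015, 0.0002, 0], [0, 0, 0]]])

```text
time: 7.7
eef_pos: [0.5088, 0.0588, 0.1033]
tcp_rot: [-180.0, -0.0, 97.4]
ft_force: [-2.0, 0.1, 0.9]
opening: 0.0003
```

>>> carry_out(deltas=[[[0.0005, 0.0001, 0], [0, 0, 0]], [[0.001, 0.0001, 0], [0, 0, 0]], [[0.0015, 0.0002, 0], [0, 0, 0]]])

```text
time: 8.0
eef_pos: [0.5103, 0.059, 0.1033]
tcp_rot: [-180.0, 0.0, 97.4]
ft_force: [-2.1, -0.4, 1.2]
opening: 0.0002
```

>>> carry_out(deltas=[[[0.0004, 0.0001, 0], [0, 0, 0]], [[0.0008, 0.0001, 0], [0, 0, 0]]])

```text
time: 8.2
eef_pos: [0.5111, 0.0591, 0.1033]
tcp_rot: [-180.0, -0.0, 97.4]
ft_force: [-1.5, 0.6, 0.3]
opening: 0.0001
```

>>> carry_out(deltas=[[[0.0004, 0.0001, 0], [0, 0, 0]], [[0.0008, 0.0001, 0], [0, 0, 0]]])

```text
time: 8.4
eef_pos: [0.5118, 0.0592, 0.1033]
tcp_rot: [-180.0, -0.0, 97.4]
ft_force: [-1.8, -0.4, -0.0]
opening: -0.0003
```

>>> carry_out(deltas=[[[0.0004, 0.0001, 0], [0, 0, 0]], [[0.0008, 0.0001, 0], [0, 0, 0]]])

```text
time: 8.6
eef_pos: [0.5127, 0.0593, 0.1033]
tcp_rot: [-180.0, 0.0, 97.4]
ft_force: [-2.3, 0.4, -1.0]
opening: 0.0
```

>>> carry_out(deltas=[[[0.0004, 0.0001, 0], [0, 0, 0]]])

```text
time: 8.7
eef_pos: [0.5128, 0.0594, 0.1032]
tcp_rot: [-180.0, 0.0, 97.4]
ft_force: [-3.1, -0.4, 1.7]
opening: 0.0002
```

>>> carry_out(deltas=[[[0.0004, 0.0001, 0], [0, 0, 0]]])

```text
time: 8.8
eef_pos: [0.5129, 0.0594, 0.1032]
tcp_rot: [-179.9, 0.0, 97.4]
ft_force: [-5.8, -0.8, 2.8]
opening: -0.0001
```

>>> carry_out(deltas=[[[0.0004, 0.0001, 0], [0, 0, 0]]])

```text
time: 8.9
eef_pos: [0.5129, 0.0594, 0.1032]
tcp_rot: [-179.9, 0.0, 97.4]
ft_force: [-7.5, -2.0, 5.3]
opening: -0.0001
```

>>> carry_out(deltas=[[[0.0003, 0, 0], [0, 0, 0]], [[0.0003, 0, 0], [0, 0, 0]]])

```text
time: 9.1
eef_pos: [0.5129, 0.0594, 0.1032]
tcp_rot: [-179.9, -0.0, 97.4]
ft_force: [-7.7, -1.1, 3.9]
opening: 0.0002
```

>>> carry_out(deltas=[[[-0.003, -0.0004, 0], [0, 0, 0]], [[-0.01, -0.0013, 0], [0, 0, 0]], [[-0.025, -0.003, 0], [0, 0, 0]], [[-0.06, -0.007, 0.03], [0, 0, 0]], [[-0.09, -0.01, 0.07], [0, 0, 0]], [[-0.1, -0.01, 0.12], [0, 0, 0]], [[-0.1, -0.01, 0.16], [0, 0, 0]], [[-0.1, -0.01, 0.2], [0, 0, 0]], [[-0.1, -0.01, 0.2], [0, 0, 0]]])

```text
time: 10.0
eef_pos: [0.4159, 0.0498, 0.3083]
tcp_rot: [179.5, 0.0, 97.4]
ft_force: [-0.3, 0.1, -0.6]
opening: -0.0
```

```bash
sed -i 's/abs(D\[:,1\])<55/abs(D[:,1])<45/' m.py; python3 m.py
```

```text
10.0 [ 6.8  1.9 -6.3 81.2  0.  89.4] [0.4159 0.0498 0.3083] [179.47   0.    97.4 ] [-0.3   0.1  -0.55]
tcp local [-180.1    3.5]
top mould [[-69.0, -44.5, 96.0], [-66.3, -43.3, 96.2], [31.6, -0.8, 99.1], [128.8, 43.6, 101.9], [138.4, 44.7, 102.0]]
scene mould [[-67.3, -44.6, 96.1], [-64.0, -43.3, 96.3], [44.9, 2.1, 99.5], [131.0, 43.6, 101.9], [138.0, 44.6, 102.0]]
wrist mould [[-69.9, -44.4, 96.0], [-67.1, -42.9, 96.1], [20.1, 2.8, 97.1], [118.6, 43.6, 101.6], [124.2, 44.7, 101.9]]
```

>>> carry_out(deltas=[[[0.064, 0.127, 0.02], [-16, -2.1, 0]], [[0.128, 0.255, 0], [-32.2, -4.2, 0]], [[0.128, 0.255, 0], [-64.5, -8.4, 0]], [[0.128, 0.255, 0], [-64.5, -8.4, 0]], [[0.128, 0.255, 0], [-64.5, -8.4, 0]], [[0.128, 0.255, 0], [-64.5, -8.4, 0]], [[0.128, 0.255, 0], [-64.5, -8.4, 0]], [[0.128, 0.255, 0], [-64.5, -8.4, 0]], [[0.128, 0.255, 0], [-64.5, -8.4, 0]], [[0.128, 0.255, 0], [-64.5, -8.4, 0]], [[0.128, 0.255, 0], [-64.5, -8.4, 0]], [[0.128, 0.255, 0], [-64.5, -8.4, 0]], [[0.128, 0.255, 0], [-64.5, -8.4, 0]], [[0.128, 0.255, 0], [-64.5, -8.4, 0]]])

```text
time: 11.55
eef_pos: [0.5324, 0.2829, 0.287]
tcp_rot: [178.2, 63.6, 97.1]
ft_force: [-0.5, -1.0, 0.8]
opening: -0.0001
```

```bash
python3 - <<'E'
from h import *
from scipy.spatial.transform import Rotation as R
s=arm.sense(); print(s["joint_positions"].round(1),s["eef_pos"].round(4),s["tcp_rot"].round(2),s["ft_force"].round(2))
Rt=R.from_euler("xyz",s["tcp_rot"],degrees=True).as_matrix()
o=np.array([.595,.0695,0]);Rd=R.from_euler("z",7.4,degrees=True).as_matrix()
print("tool in deck\n",(Rd.T@Rt).round(3),(Rd.T@(s["eef_pos"]-o)*1000).round(1))
im,d=imaging.get_image("wrist"); cv2.imwrite("pics/w2.png",im)
P,u,v=pts("wrist",d); D=(P-o)@Rd*1000
H=D[(abs(D[:,0]+20)<14)&(D[:,2]>150)&(D[:,2]<225)&(D[:,1]>125)&(D[:,1]<185)]
print(len(H)); 
for z in range(150,225,8):
    q=H[abs(H[:,2]-z)<4]
    if len(q): print(z,len(q),np.percentile(q[:,1],[5,50,95]).round(1),np.percentile(q[:,0],[5,95]).round(1))
E
```

```text
[ 47.5  50.9  39.3 129.9 -44.5 151.7] [0.5324 0.2829 0.287 ] [178.22  63.61  97.09] [-0.48 -0.99  0.8 ]
tool in deck
 [[ 0.002  1.     0.026]
 [ 0.444  0.022 -0.896]
 [-0.896  0.014 -0.444]] [-34.6 219.7 287. ]
1497
150 18 [147.8 150.8 152.4] [-25.5 -16.5]
158 156 [149.4 153.8 156.5] [-27.3 -12.6]
166 185 [152.4 157.9 160.9] [-27.9 -12.2]
174 196 [156.8 162.1 165.2] [-27.7 -12.2]
182 227 [161.  166.4 169.4] [-27.9 -12.3]
190 235 [166.1 171.2 174.2] [-27.7 -12.4]
198 323 [168.1 173.4 175.5] [-27.7 -12. ]
206 157 [165.7 170.2 173.4] [-25.2 -14. ]
```

View pics/w2.png

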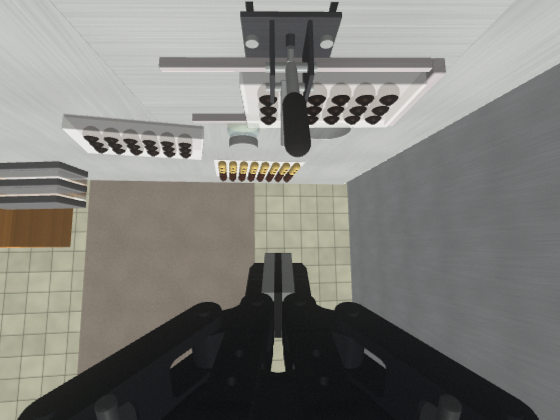

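>>> carry_out(deltas=[[[0.0155, 0.01, -0.02], [9.9, 1.3, 0]], [[0.0155, 0.01, -0.04], [9.9, 1.3, 0]], [[0.0155, 0.01, -0.04], [9.9, 1.3, 0]], [[0.0155, 0.01, -0.04], [9.9, 1.3, 0]], [[0.0155, 0.01, -0.04], [9.9, 1.3, 0]]])

```text
time: 12.1
eef_pos: [0.5475, 0.2935, 0.2457]
tcp_rot: [178.6, 53.8, 97.5]
ft_force: [-0.0, -0.3, 0.5]
opening: 0.0001
```

```bash
cat > st.py <<'E'
from h import *
from scipy.spatial.transform import Rotation as R
s=arm.sense(); print(s["time"],s["joint_positions"].round(1),s["eef_pos"].round(4),s["ft_force"].round(2))
Rt=R.from_euler("xyz",s["tcp_rot"],degrees=True).as_matrix()
o=np.array([.595,.0695,0]);Rd=R.from_euler("z",7.4,degrees=True).as_matrix()
L=Rd.T@Rt
print("tool z in deck",L[:,2].round(3),"y",L[:,1].round(3),(Rd.T@(s["eef_pos"]-o)*1000).round(1), "F deck",(Rd.T@s["ft_force"]).round(1))
w=R.from_matrix(R.from_euler("x",-55,degrees=True).as_matrix()@np.array([[0,1,0],[1,0,0],[0,0,-1.]])@L.T).as_rotvec(degrees=True)
print("turn to 55 (world)",(Rd@w).round(2))
E
python3 st.py
```

```text
12.1 [ 45.7  48.   36.4 117.5 -40.5 142.4] [0.5475 0.2935 0.2457] [-0.01 -0.34  0.52]
tool z in deck [ 0.026 -0.807 -0.59 ] y [1.    0.021 0.014] [-18.3 228.3 245.7] F deck [-0.1 -0.3  0.5]
turn to 55 (world) [-1.25  0.66 -1.24]
```

>>> carry_out(deltas=[[[0, 0, -0.03], [-1.25, 0.66, -1.24]], [[0, 0, -0.05], [-1.25, 0.66, -1.24]], [[0, -0.008, -0.061], [-1.25, 0.66, -1.24]], [[0, -0.0165, -0.061], [-1.25, 0.66, -1.24]], [[0, -0.0165, -0.061], [-1.25, 0.66, -1.24]], [[0, -0.0165, -0.061], [-1.25, 0.66, -1.24]]])

```text
time: 12.7
eef_pos: [0.5479, 0.277, 0.1855]
tcp_rot: [179.8, 54.9, 97.2]
ft_force: [0.8, 0.4, 0.2]
opening: 0.0003
```

```bash
python3 st.py
```

```text
12.7 [ 44.6  49.6  29.9 111.  -40.7 142.9] [0.5479 0.277  0.1855] [0.82 0.43 0.17]
tool z in deck [ 0.    -0.818 -0.575] y [ 1.    -0.001  0.002] [-20.  211.8 185.5] F deck [0.9 0.3 0.2]
turn to 55 (world) [-0.11  0.08  0.03]
```

>>> carry_out(deltas=[[[0.0005, -0.004, 0], [0, 0, 0]], [[0.001, -0.008, 0], [0, 0, 0]], [[0.0014, -0.011, 0], [0, 0, 0]], [[0.0017, -0.013, 0], [0, 0, 0]], [[0.0017, -0.013, 0], [0, 0, 0]]])

```text
time: 13.2
eef_pos: [0.5495, 0.2636, 0.1845]
tcp_rot: [179.9, 54.9, 97.3]
ft_force: [-0.2, 0.9, -0.1]
opening: -0.0001
```

>>> carry_out(deltas=[[[0.0001, -0.001, 0], [0, 0, 0]], [[0.0003, -0.002, 0], [0, 0, 0]], [[0.0003, -0.002, 0], [0, 0, 0]]])

```text
time: 13.5
eef_pos: [0.5497, 0.2619, 0.1843]
tcp_rot: [179.9, 54.9, 97.3]
ft_force: [-0.7, 0.3, 0.1]
opening: 0.0003
```

>>> carry_out(deltas=[[[0.0001, -0.001, 0], [0, 0, 0]], [[0.0003, -0.002, 0], [0, 0, 0]], [[0.0003, -0.002, 0], [0, 0, 0]]])

```text
time: 13.8
eef_pos: [0.5501, 0.2599, 0.1843]
tcp_rot: [179.9, 54.9, 97.3]
ft_force: [-0.1, -0.4, 0.0]
opening: -0.0
```

>>> carry_out(deltas=[[[0.0001, -0.001, 0], [0, 0, 0]], [[0.0003, -0.002, 0], [0, 0, 0]], [[0.0003, -0.002, 0], [0, 0, 0]]])

```text
time: 14.1
eef_pos: [0.5504, 0.2578, 0.1843]
tcp_rot: [179.9, 54.9, 97.3]
ft_force: [-0.1, -0.6, 0.1]
opening: 0.0001
```

>>> carry_out(deltas=[[[0.0001, -0.001, 0], [0, 0, 0]], [[0.0003, -0.002, 0], [0, 0, 0]], [[0.0003, -0.002, 0], [0, 0, 0]]])

```text
time: 14.4
eef_pos: [0.5507, 0.2558, 0.1843]
tcp_rot: [179.9, 54.9, 97.3]
ft_force: [0.4, -0.5, 0.9]
opening: -0.0001
```

>>> carry_out(deltas=[[[0.0001, -0.001, 0], [0, 0, 0]], [[0.0003, -0.002, 0], [0, 0, 0]], [[0.0003, -0.002, 0], [0, 0, 0]]])

```text
time: 14.7
eef_pos: [0.551, 0.2538, 0.1843]
tcp_rot: [179.9, 54.9, 97.3]
ft_force: [1.1, 0.4, 0.6]
opening: -0.0001
```

>>> carry_out(deltas=[[[0.0001, -0.001, 0], [0, 0, 0]], [[0.0001, -0.001, 0], [0, 0, 0]]])

```text
time: 14.9
eef_pos: [0.551, 0.2529, 0.1843]
tcp_rot: [179.9, 54.9, 97.3]
ft_force: [0.2, -0.9, -0.3]
opening: -0.0001
```

>>> carry_out(deltas=[[[0.0001, -0.001, 0], [0, 0, 0]], [[0.0001, -0.001, 0], [0, 0, 0]]])

```text
time: 15.1
eef_pos: [0.5512, 0.2518, 0.1843]
tcp_rot: [179.9, 54.9, 97.3]
ft_force: [0.5, 0.4, 0.5]
opening: -0.0004
```

>>> carry_out(deltas=[[[0.0001, -0.001, 0], [0, 0, 0]], [[0.0001, -0.001, 0], [0, 0, 0]]])

```text
time: 15.3
eef_pos: [0.5513, 0.2511, 0.1843]
tcp_rot: [179.9, 54.9, 97.3]
ft_force: [-0.1, 1.8, 0.8]
opening: -0.0002
```

>>> carry_out(deltas=[[[0.0001, -0.001, 0], [0, 0, 0]], [[0.0001, -0.001, 0], [0, 0, 0]]])

```text
time: 15.5
eef_pos: [0.5513, 0.2505, 0.1843]
tcp_rot: [179.9, 54.9, 97.3]
ft_force: [-0.3, 6.3, 0.5]
opening: 0.0001
```

>>> carry_out(deltas=[[[0.0001, -0.001, 0], [0, 0, 0]], [[0.0001, -0.001, 0], [0, 0, 0]]])

```text
time: 15.7
eef_pos: [0.5515, 0.2497, 0.1843]
tcp_rot: [179.8, 54.9, 97.3]
ft_force: [0.2, 5.6, 1.1]
opening: 0.0
```

>>> carry_out(deltas=[[[0.0001, -0.001, 0], [0, 0, 0]], [[0.0001, -0.001, 0], [0, 0, 0]]])

```text
time: 15.9
eef_pos: [0.5516, 0.2487, 0.1843]
tcp_rot: [179.8, 54.9, 97.3]
ft_force: [0.1, 6.8, 0.6]
opening: -0.0004
```

>>> carry_out(deltas=[[[0.0002, -0.0015, 0.002], [0, 0, 0]], [[0.0004, -0.003, 0.004], [0, 0, 0]], [[0.0006, -0.0045, 0.0055], [0, 0, 0]], [[0.0008, -0.006, 0.0066], [0, 0, 0]]])

```text
time: 16.3
eef_pos: [0.5522, 0.2418, 0.1907]
tcp_rot: [180.0, 54.9, 97.3]
ft_force: [-0.2, 3.0, -3.0]
opening: 0.0
```

>>> carry_out(deltas=[[[0.0002, -0.0014, 0.0012], [0, 0, 0]], [[0.0004, -0.0029, 0.0023], [0, 0, 0]], [[0.0005, -0.0039, 0.0032], [0, 0, 0]]])

```text
time: 16.6
eef_pos: [0.5528, 0.2378, 0.1943]
tcp_rot: [179.9, 54.9, 97.3]
ft_force: [-1.1, 2.9, -3.3]
opening: -0.0004
```

```bash
python3 st.py
```

```text
16.6 [ 42.1  46.3  24.6 107.3 -42.3 140.3] [0.5528 0.2378 0.1943] [-1.06  2.94 -3.33]
tool z in deck [-0.    -0.818 -0.575] y [ 1.    -0.001  0.001] [-20.1 172.4 194.3] F deck [-0.7  3.1 -3.3]
turn to 55 (world) [-0.07  0.03  0.03]
```

>>> carry_out(deltas=[[[0.0003, -0.0022, 0.0012], [0, 0, 0]], [[0.0006, -0.0044, 0.0024], [0, 0, 0]], [[0.0008, -0.0065, 0.0036], [0, 0, 0]], [[0.0011, -0.0087, 0.0045], [0, 0, 0]], [[0.0014, -0.0109, 0.0052], [0, 0, 0]]])

```text
time: 17.1
eef_pos: [0.5543, 0.2269, 0.1995]
tcp_rot: [179.9, 54.9, 97.3]
ft_force: [-0.3, 1.7, -2.8]
opening: -0.0003
```

>>> carry_out(deltas=[[[0.0003, -0.0022, 0.0007], [0, 0, 0]], [[0.0006, -0.0044, 0.0013], [0, 0, 0]], [[0.0008, -0.0065, 0.0018], [0, 0, 0]], [[0.0011, -0.0087, 0.0023], [0, 0, 0]], [[0.0014, -0.0109, 0.0028], [0, 0, 0]]])

```text
time: 17.6
eef_pos: [0.5557, 0.216, 0.2023]
tcp_rot: [179.9, 54.9, 97.3]
ft_force: [0.4, 0.9, -1.1]
opening: 0.0001
```

```bash
python3 st.py; python3 - <<'E'
from h import *
im,d=imaging.get_image("scene"); cv2.imwrite("pics/s3.png",cv2.resize(im[130:300,200:430],None,fx=3,fy=3))
E
```

```text
17.6 [ 40.6  44.4  22.2 105.7 -43.3 138.7] [0.5557 0.216  0.2023] [ 0.36  0.94 -1.08]
tool z in deck [ 0.    -0.819 -0.574] y [ 1.    -0.     0.001] [-20.1 150.3 202.3] F deck [ 0.5  0.9 -1.1]
turn to 55 (world) [-0.06  0.03  0.02]
```

View pics/s3.png

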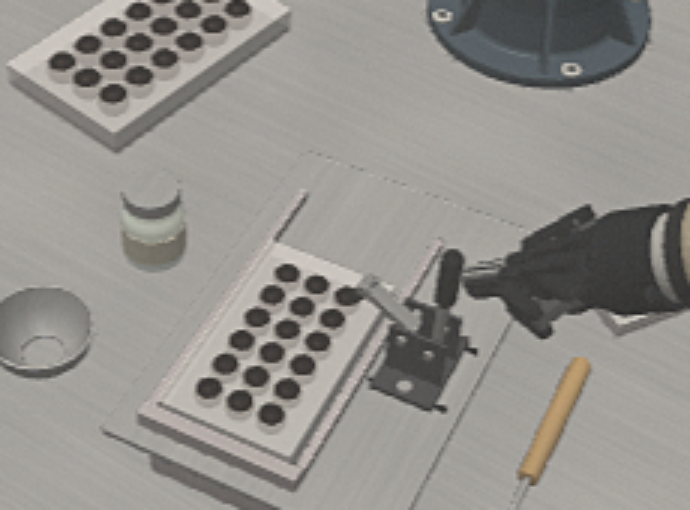

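>>> carry_out(deltas=[[[0.0003, -0.002, 0.0002], [0, 0, 0]], [[0.0005, -0.004, 0.0003], [0, 0, 0]], [[0.0008, -0.006, 0.0004], [0, 0, 0]], [[0.001, -0.008, 0.0005], [0, 0, 0]]])

```text
time: 18.05
eef_pos: [0.5567, 0.208, 0.2026]
tcp_rot: [179.9, 54.9, 97.3]
ft_force: [-0.1, -0.2, 1.0]
opening: 0.0002
```

>>> carry_out(deltas=[[[0.0003, -0.002, 0], [0, 0, 0]], [[0.0005, -0.004, 0], [0, 0, 0]], [[0.0008, -0.006, -0.0001], [0, 0, 0]], [[0.001, -0.008, -0.0003], [0, 0, 0]]])

```text
time: 18.45
eef_pos: [0.5577, 0.2001, 0.2023]
tcp_rot: [179.9, 54.9, 97.3]
ft_force: [0.5, 0.3, 0.4]
opening: 0.0
```

```bash
python3 st.py; python3 - <<'E'
from h import *
im,d=imaging.get_image("scene"); cv2.imwrite("pics/s4.png",cv2.resize(im[180:280,270:400],None,fx=5,fy=5))
E
```

```text
18.45 [ 39.4  43.3  20.1 103.8 -43.9 137.5] [0.5577 0.2001 0.2023] [0.5  0.28 0.38]
tool z in deck [ 0.    -0.818 -0.575] y [ 1.    -0.     0.001] [-20.2 134.3 202.3] F deck [0.5 0.2 0.4]
turn to 55 (world) [-0.08  0.03  0.02]
```

View pics/s4.png

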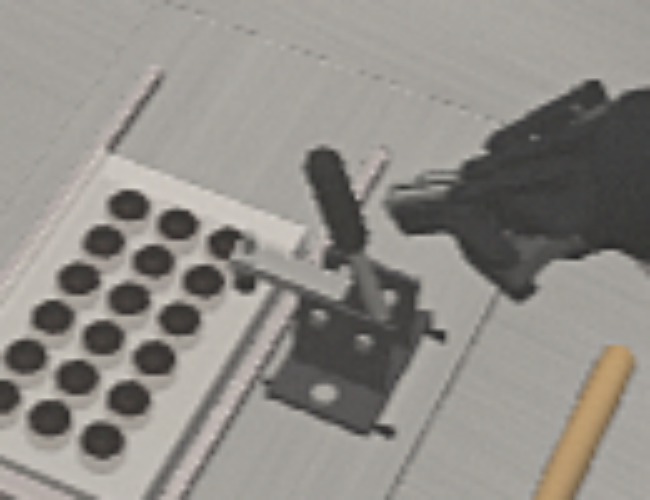

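>>> carry_out(deltas=[[[0.0003, -0.0024, 0.0004], [0, 0, 0]], [[0.0006, -0.0048, 0.0008], [0, 0, 0]], [[0.0009, -0.007, 0.001], [0, 0, 0]], [[0.0009, -0.007, 0.001], [0, 0, 0]]])

```text
time: 18.9
eef_pos: [0.5586, 0.1929, 0.2034]
tcp_rot: [179.9, 54.9, 97.3]
ft_force: [-0.7, -0.7, -1.2]
opening: -0.0
```

>>> carry_out(deltas=[[[0.0002, -0.0014, -0.0006], [0, 0, 0]], [[0.0004, -0.0027, -0.0012], [0, 0, 0]], [[0.0005, -0.0036, -0.0016], [0, 0, 0]]])

```text
time: 19.2
eef_pos: [0.559, 0.1896, 0.2016]
tcp_rot: [179.9, 54.9, 97.3]
ft_force: [0.3, -0.9, 0.5]
opening: 0.0002
```

>>> carry_out(deltas=[[[0.0001, -0.0009, -0.0004], [0, 0, 0]], [[0.0001, -0.0009, -0.0004], [0, 0, 0]]])

```text
time: 19.4
eef_pos: [0.5592, 0.1886, 0.2012]
tcp_rot: [179.9, 54.9, 97.3]
ft_force: [0.4, -0.3, -0.3]
opening: -0.0002
```

>>> carry_out(deltas=[[[0.0001, -0.0009, -0.0004], [0, 0, 0]], [[0.0001, -0.0009, -0.0004], [0, 0, 0]]])

```text
time: 19.6
eef_pos: [0.5592, 0.1878, 0.2009]
tcp_rot: [179.9, 54.9, 97.3]
ft_force: [0.2, 0.8, -0.3]
opening: -0.0002
```

>>> carry_out(deltas=[[[0.0001, -0.0009, -0.0004], [0, 0, 0]], [[0.0001, -0.0009, -0.0004], [0, 0, 0]]])

```text
time: 19.8
eef_pos: [0.5593, 0.1869, 0.2004]
tcp_rot: [179.9, 54.9, 97.3]
ft_force: [0.2, 0.3, -0.4]
opening: 0.0002
```

>>> carry_out(deltas=[[[0.0001, -0.0009, -0.0004], [0, 0, 0]], [[0.0001, -0.0009, -0.0004], [0, 0, 0]]])

```text
time: 20.0
eef_pos: [0.5594, 0.186, 0.2001]
tcp_rot: [179.9, 54.9, 97.3]
ft_force: [0.3, 0.6, -0.4]
opening: -0.0002
```

>>> carry_out(deltas=[[[0.0001, -0.0009, -0.0004], [0, 0, 0]], [[0.0001, -0.0009, -0.0004], [0, 0, 0]]])

```text
time: 20.2
eef_pos: [0.5596, 0.1851, 0.1997]
tcp_rot: [179.9, 54.9, 97.3]
ft_force: [-0.4, -0.0, 0.3]
opening: -0.0003
```

>>> carry_out(deltas=[[[0.0001, -0.0006, -0.0003], [0, 0, 0]], [[0.0001, -0.0006, -0.0003], [0, 0, 0]]])

```text
time: 20.4
eef_pos: [0.5596, 0.1845, 0.1994]
tcp_rot: [179.9, 54.9, 97.3]
ft_force: [-0.3, 0.2, 0.5]
opening: -0.0003
```

>>> carry_out(deltas=[[[0.0001, -0.0006, -0.0003], [0, 0, 0]], [[0.0001, -0.0006, -0.0003], [0, 0, 0]]])

```text
time: 20.6
eef_pos: [0.5597, 0.1839, 0.1991]
tcp_rot: [179.9, 54.9, 97.3]
ft_force: [0.7, 0.2, 0.9]
opening: 0.0
```

>>> carry_out(deltas=[[[0.0001, -0.0006, -0.0003], [0, 0, 0]], [[0.0001, -0.0006, -0.0003], [0, 0, 0]]])

```text
time: 20.8
eef_pos: [0.5598, 0.1833, 0.1988]
tcp_rot: [179.9, 54.9, 97.3]
ft_force: [0.6, -0.0, -0.2]
opening: -0.0
```

>>> carry_out(deltas=[[[0.0001, -0.0006, -0.0002], [0, 0, 0]], [[0.0001, -0.0006, -0.0002], [0, 0, 0]]])

```text
time: 21.0
eef_pos: [0.56, 0.1827, 0.1986]
tcp_rot: [179.9, 54.9, 97.3]
ft_force: [-0.1, 0.2, -0.8]
opening: -0.0001
```

>>> carry_out(deltas=[[[0.0001, -0.0006, -0.0003], [0, 0, 0]], [[0.0001, -0.0006, -0.0003], [0, 0, 0]]])

```text
time: 21.2
eef_pos: [0.5601, 0.1821, 0.1983]
tcp_rot: [179.9, 54.9, 97.3]
ft_force: [-0.6, 0.5, 0.3]
opening: 0.0004
```

>>> carry_out(deltas=[[[0.0001, -0.0006, -0.0002], [0, 0, 0]], [[0.0001, -0.0006, -0.0002], [0, 0, 0]]])

```text
time: 21.4
eef_pos: [0.5602, 0.1816, 0.1981]
tcp_rot: [179.9, 54.9, 97.3]
ft_force: [-0.6, 0.7, 0.2]
opening: 0.0
```

>>> carry_out(deltas=[[[0.0001, -0.0006, -0.0003], [0, 0, 0]], [[0.0001, -0.0006, -0.0003], [0, 0, 0]]])

```text
time: 21.6
eef_pos: [0.5603, 0.1812, 0.1979]
tcp_rot: [179.9, 54.9, 97.3]
ft_force: [-0.1, 2.7, 1.9]
opening: -0.0003
```

>>> carry_out(deltas=[[[0.0001, -0.0005, -0.0002], [0, 0, 0]], [[0.0001, -0.0005, -0.0002], [0, 0, 0]]])

```text
time: 21.8
eef_pos: [0.5603, 0.181, 0.1978]
tcp_rot: [179.9, 54.9, 97.3]
ft_force: [-2.9, 6.5, 3.6]
opening: 0.0001
```

>>> carry_out(deltas=[[[0.0001, -0.0004, -0.0002], [0, 0, 0]], [[0.0001, -0.0004, -0.0002], [0, 0, 0]]])

```text
time: 22.0
eef_pos: [0.5604, 0.1808, 0.1977]
tcp_rot: [179.9, 54.9, 97.3]
ft_force: [-3.3, 8.3, 4.4]
opening: 0.0004
```

>>> carry_out(deltas=[[[0, 0, 0], [0, 0, 0]], [[0, 0, 0], [0, 0, 0]], [[0, 0, 0], [0, 0, 0]], [[0, 0, 0], [0, 0, 0]]])

```text
time: 22.4
eef_pos: [0.5604, 0.1808, 0.1977]
tcp_rot: [179.9, 54.9, 97.3]
ft_force: [-0.6, 8.9, 5.0]
opening: 0.0003
```

>>> carry_out(deltas=[[[0, 0, 0], [0, 0, 0]], [[0, 0, 0], [0, 0, 0]], [[0, 0, 0], [0, 0, 0]], [[0, 0, 0], [0, 0, 0]]])

```text
time: 22.8
eef_pos: [0.5604, 0.1808, 0.1977]
tcp_rot: [179.9, 54.9, 97.3]
ft_force: [-2.1, 7.9, 4.3]
opening: -0.0003
```

>>> carry_out(deltas=[[[0, 0, 0], [0, 0, 0]], [[0, 0, 0], [0, 0, 0]], [[0, 0, 0], [0, 0, 0]], [[0, 0, 0], [0, 0, 0]]])

```text
time: 23.2
eef_pos: [0.5604, 0.1808, 0.1977]
tcp_rot: [179.9, 54.9, 97.3]
ft_force: [-2.6, 7.4, 4.8]
opening: -0.0003
```

>>> carry_out(deltas=[[[-0.0002, 0.0018, 0.0008], [0, 0, 0]], [[-0.0006, 0.0046, 0.002], [0, 0, 0]], [[-0.0018, 0.0137, 0.006], [0, 0, 0]], [[-0.005, 0.035, 0.016], [0, 0, 0]], [[-0.008, 0.06, 0.04], [0, 0, 0]], [[-0.01, 0.08, 0.08], [0, 0, 0]], [[-0.01, 0.08, 0.1], [0, 0, 0]], [[-0.01, 0.08, 0.1], [0, 0, 0]], [[-0.01, 0.08, 0.1], [0, 0, 0]]])

```text
time: 24.1
eef_pos: [0.5504, 0.2605, 0.2971]
tcp_rot: [179.9, 54.9, 97.3]
ft_force: [0.6, -0.6, -0.3]
opening: -0.0002
```

```bash
python3 m.py; python3 - <<'E'
from h import *
im,d=imaging.get_image("scene"); cv2.imwrite("pics/s5.png",cv2.resize(im[150:350,160:430],None,fx=2.9,fy=2.9))
for n in ("top","scene"):
    _,d=imaging.get_image(n)
    for t in ("bowl","jar","spatula","handle"):
        for r in imaging.cut_out(n,t)[:1]:
            P,u,v=pts(n,d,r["pixels"]); print(n,t,round(r["p"],2),np.median(P,0).round(3))
E
```

```text
24.1 [ 43.5  45.8  38.5 122.7 -41.4 141.8] [0.5504 0.2605 0.2971] [179.9   54.91  97.3 ] [ 0.59 -0.59 -0.34]
tcp local [-19.6 195.1]
top mould [[-68.5, -44.6, 96.0], [-65.8, -43.2, 96.2], [31.4, -0.2, 99.1], [128.3, 43.0, 101.8], [135.4, 44.5, 101.9]]
scene mould [[-68.2, -44.7, 96.1], [-65.5, -43.4, 96.4], [46.5, 0.3, 99.5], [131.1, 42.9, 101.9], [140.9, 44.3, 102.0]]
wrist mould [[-68.9, -44.6, 97.3], [-66.7, -43.3, 97.5], [39.0, 10.3, 98.5], [125.9, 43.7, 101.8], [128.2, 44.7, 101.9]]
top bowl 0.72 [ 0.701 -0.136  0.02 ]
top jar 0.87 [ 0.531 -0.129  0.084]
top spatula 0.84 [0.639 0.285 0.004]
scene bowl 0.72 [ 0.684 -0.145  0.026]
scene jar 0.7 [ 0.548 -0.12   0.061]
scene spatula 0.83 [0.647 0.289 0.004]
scene handle 0.55 [0.568 0.162 0.179]
```

View pics/s5.png

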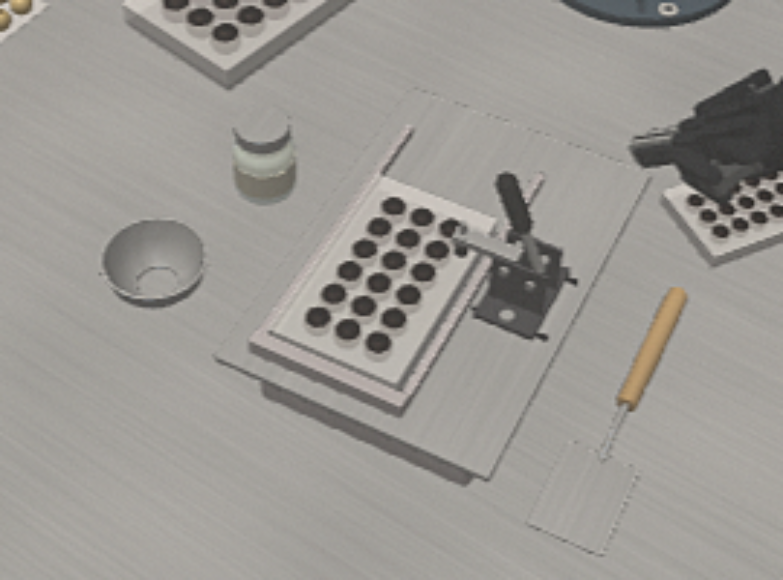

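```bash
python3 -c "
from bench import arm
print(arm.job_done())"
```

```text
the job is handed in; nothing more can be done
None
```

The mould is home against the end stop, and the clamp is closed and was pressed for over a second. I handed the job in at about 24 s of the 67 s allowed.

- **Mould:** I pushed its near end with shut fingers. Sliding took about 2 N, and it stopped dead against the stop at about 8 N. The last depth measurement put its near end about 70 mm short of the deck origin, as it should be when home. All three cameras agreed to within 2 mm.
- **Handle:** I pushed it over with the fingertip at roughly 7 N at most, and it snapped closed.
- **Final press:** I then pressed it square against its stop for about 1.2 s. The force read about 9 to 10 N at each check, drifting slightly down, so a little under the 10 N asked but well inside 6 to 14 N.
- **Last checks:** The arm is clear of everything, with only sensor noise on the wrist force. The final picture shows the handle leaning to the mould. The bowl, jar and spatula are within about 4 mm of where they started, which is camera noise.

**What disagreed:** Contact with the handle came 4 to 6 mm later than my camera-based model predicted, both open and closed. The clamp's pivot position and the fingertip's shape were both uncertain, so I found contact by feel. At one point the arm hit a joint limit while tilting the tool to 65°, so I did the push at 55° instead.

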